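# Knock a stuck vial out of the cooling block

## Robot

A 6-joint arm with a two-finger parallel gripper is mounted at the origin on the work surface. World frame = base frame: x ahead of the robot, y to its left, z up, the work surface at z = 0. Lengths are in m, angles in rad, forces in N, time in s.
With the tool pointing down it reaches from about 0.3 to 0.875 m from the base axis. Payload 6.4 kg.
Tool frame: the origin (TCP) lies midway between the tips of the shut fingers; the grasp point (between the pads) lies 19 mm behind it; z points along the fingers, y is the line along which they close (so a half turn about z gives the same grasp; the last joint's range is limited). The gripper opens to 85 mm and grips with 20 to 120 N. Pads are 22 mm wide; open, the fingers measure 114 mm over their backs; the gripper's body (76 mm by 85 mm) begins 54 mm behind the grasp point. The pads swing forward as they close: fully open they stand 13 mm farther back than shut.
Start: joints at [-1.323, 0.181, 1.607, -0, 1.354, -0.206], TCP at [0.252, -0.517, 0.231] pointing down, gripper open.
Joint ranges: [-2.99, 2.99], [-0.89, 2.07], [0.3, 2.58], [-1.14, 4.28], [0, 2.63], [-3.12, 3.12]. Speed limits (rad/s): [2.57, 2.57, 3.01, 3.14, 3.14, 3.14].

## Interface

Orientations are given as a unit quaternion [w, x, y, z].
In Python, from bench import status, camera, ctrl gives the robot as it stands. The module is installed in compiled form; this text tells all that it offers.
- The arm moves only by the shell command python3 -m handwheel 'ROWS'. ROWS is JSON, a list that holds one entry, the list of rows, each a list of 7 numbers: the opening, from -1 (shut) to 1 (fully open), then the shift along the tool's x, y, z in cm, then the turn, a rotation vector about the tool's x, y, z in degrees. A call has 1 to 10 rows; each row is the pose to reach, as a shift and turn from the pose commanded when the call began, along the tool's axes at that moment; what a row does not reach only later rows make up. A row lasts 1/8 s, in which the tool goes at most 62.5 mm and 10.7 degrees, less where a joint would pass 70% of its speed; a pose out of reach is approached as far as the arm can. A call with a gripper value outside its range is refused whole. The fingers move at their own pace and stop on an object; the grip force is fixed at half the most. Time passes only in rows, so rows that repeat a pose let the fingers close. It gives the time, the measured TCP pose, the force, the opening and the grip force at its end, in the units of the state.
- status.get_obs(): the state, without advancing time (a new reading comes with each control period).
- camera(name): name is "scene" or "top"; returns a dict with "frame" (400x640x3 uint8, blue, green, red), "depth" (400x640 float32, m along the optical axis (not along the pixel's ray), 0 where there is no reading), "fx", "fy", "cx", "cy" (pixels), "dist" ([k1, k2, p1, p2, k3] as OpenCV has them; the pictures are not rectified), "extrinsics" (4x4, takes a point from camera to world coordinates). Camera axes: x right, y down, z forward; pixel columns grow to the right and rows downward; lengths in m; the calibration is good to about 2 mm. A picture is of the moment at which its call begins.
- ctrl.hand_in(): hands the job in; it is judged then, once.
The state is a dict: "time_s": time; "q": joint angles; "dq": joint speeds; "joint_efforts": joint torques, N m; "eef_pos": TCP position; "eef_rot": TCP orientation; "wrist_force": force on the tool from outside, world axes, zero at the start; "torque": the same for the moment, N m; "opening": opening from 0.0 (shut) to 1.0 (fully open); "grasp_force": force on a finger pad.
Only numpy, scipy, OpenCV 4.12 (cv2) and the standard library are available. Lean on these libraries where they do the work, as an engineer would, in place of code of your own. Each camera call takes 0.05 s, during which the arm holds its last target. There are 200 camera calls.

## Task

The red-capped vial is stuck in the cooling block: with the orange handle, feel for the hole under its well with the knock-out rod, without pressing the rod against the block harder than about 15 N, and push the vial up until the catches snap in under it. Let the rod all the way down again, then stand the vial upright, fully home, in the empty hole of the green rack. Leave the other vials and everything else as they are.

Things in the scene. Friction and masses are not known exactly. Their poses are not given: they have to be found in the camera images.
- stand: knock-out stand, fixed to the bench: grey base plate, two dark side cheeks with the cooling block across them. Origin on the bench under the middle well, z up, y along the row of wells, -x the side of the orange handle. Wells at y = -40, 0 and +40 mm, x = 0; well floors 105 mm, block top 161 mm above the bench.
- block: bare aluminium block 56 x 192 x 66 mm, fixed on the stand, same axes; origin at the centre of its underside, 95 mm above the bench. Three wells 17.5 mm wide, each with one 11 mm knock-out hole through its 10 mm thick floor. Two white spring catches in each well grip the vial (5 to 12 N to push it up).
- vial_red_mid (a point): centre (half-way up) of the stuck vial: upright plain cylinder 16 mm wide, 54 mm tall, about 15 g, white body, red cap of the same width, sunk 2 mm below the block's top in one of the wells. Pushed up 28 mm, its bottom passes the catches, which snap in under it and carry it: it then stands 26 mm proud of the block, upright and loose, even with the rod down.
- handle_mid (a point): middle of the orange handle: upright round grip 16 mm wide, 50 mm tall on a thinner steel stem, 155 mm above the bench with the rod down. It moves only along the stand's y (on the carriage) and up and down (joint lift). It carries the knock-out rod, 8 mm thick with a flat tip, upright under the row of wells, 90 mm from the handle in the stand's +x.
- carriage: carriage under the block with handle, lifter and rod; it slides along the stand's y, 55 mm either side of the middle, drag about 1 N, and stays put. Origin on the bench, its y that of the handle. The rod's holder is worn: the rod stands a fixed but unknown distance, up to 12 mm, to either side (along y) of the handle and carriage; it must be found by feel under the block.
- lift (a joint): height of handle and rod above their lowest position, 0 to 0.060 m. At 0 the rod's tip is 8 mm under the block; let go, it sinks back to 0 (weight about 2 N). The rod stands on a damped spring: pressed down it gives way, 1.5 N at first and 1.5 N more per mm, solid after 14 mm. Pushing the vial past the catches takes a lift of 47 to 54 mm; raising it to 60 mm does no harm.
- rack_slot (a point): centre of the mouth of the empty hole in the green rack, 34 mm above the bench: 20 mm wide, 24 mm deep; it is the end hole, 54 mm from the nearest vial
- rack: green plastic rack 60 x 150 x 34 mm, fixed; origin under its centre, y along its row of three holes; the empty one at y = -48 mm, green-capped vials in the others at y = 6 and 48 mm, standing 30 mm out of it
- vial_blue1_mid (a point): centre of a blue-capped vial, the same size, also sunk in a well of the block: leave alone
- vial_blue2_mid (a point): centre of the other blue-capped vial in the block: leave alone
- vial_green1_mid (a point): centre of the middle green-capped vial in the rack: leave alone
- vial_green2_mid (a point): centre of the end green-capped vial in the rack: leave alone
- bottle: clear reagent bottle 60 mm wide, 130 mm tall, blue cap; origin under its centre; bystander
- timer: white and orange bench timer 45 x 70 x 50 mm; origin under its centre; bystander
- beaker: white plastic beaker 64 mm wide, 75 mm tall; origin under its centre; bystander
- tipbox: orange pipette-tip box with clear lid 85 x 120 x 70 mm; origin under its centre; bystander
Things that resemble listed ones, but are neither listed nor needed, are in the scene too. Of the things that look like the rack, the smallest one is meant.

How it is judged:
On the way, in this order (a step that is already met when the one before it is completed fails the run):
1. the rod, lifted by its handle, has pushed the red-capped vial up past the catches of its well (z of vial_red_mid in the frame of stand above 0.1605 m and value of joint lift above 0.03 m and angle between vial_red_mid's own z axis and vertical below 0.17 rad), for 0.1 s.
2. the rod is down again and the red-capped vial stands proud on the catches (z of vial_red_mid in the frame of stand above 0.155 m and value of joint lift below 0.005 m and angle between vial_red_mid's own z axis and vertical below 0.17 rad), for 0.2 s.
At the end, for the whole second after the job is handed in: The red-capped vial stands in the empty hole of the green rack: its centre within 4 mm sideways of the hole's centre and less than 41 mm above the rack's underside (37 mm when fully home), tilted less than 0.21 rad; the knock-out rod is down (lift below 5 mm) (horizontal distance between vial_red_mid and rack_slot below 0.004 m and z of vial_red_mid in the frame of rack below 0.041 m and angle between vial_red_mid's own z axis and vertical below 0.21 rad and value of joint lift below 0.005 m); the robot touches nothing.
It fails at once if the knock-out rod presses on the block with more than 16 N (contact force between carriage and block above 16 N).
It fails at once if a blue-capped vial is pushed or moved by more than 5 mm (distance of any of vial_blue1_mid, vial_blue2_mid from where it was at the start of the episode above 0.005 m).
It fails at once if a green-capped vial is moved by more than 8 mm (distance of any of vial_green1_mid, vial_green2_mid from where it was at the start of the episode above 0.008 m).
It fails at once if the bottle, timer, beaker or tip box is moved by more than 20 mm (distance of any of bottle, timer, beaker, tipbox from where it was at the start of the episode above 0.02 m).
It also fails if it takes over 72 s, if anything falls off the work surface, if the arm or the gripper's body presses on something with over 40 N, if the wrist force passes 120 N, or if a joint passes its speed limit or range.

## Working session

There is one attempt and no reset: what is moved stays moved. The work goes in short steps, Python scripts to look and compute and a shell command to move; the robot and the scene stay as the last step left them, time stands still between calls to the robot, and variables do not carry over. Pictures are saved under pics/ and viewed, at most 10 in all, crops included, and the job is handed in when it is done.

```bash
mkdir -p pics; cat > h.py <<'E'
import numpy as np,cv2,pickle
from bench import status,camera,ctrl
def snap(n,tag):
    c=camera(n); pickle.dump(c,open(f'{tag}.pkl','wb')); cv2.imwrite(f'pics/{tag}.png',c['frame']); return c
def load(tag): return pickle.load(open(f'{tag}.pkl','rb'))
def K(c): return np.array([[c['fx'],0,c['cx']],[0,c['fy'],c['cy']],[0,0,1.]])
def ray(c,u,v):
    p=cv2.undistortPoints(np.array([[[u,v]]],float),K(c),np.array(c['dist']))[0,0]
    T=np.array(c['extrinsics']); return T[:3,3],T[:3,:3]@np.array([p[0],p[1],1.])
def atz(c,u,v,z):
    o,d=ray(c,u,v); return o+d*(z-o[2])/d[2]
def atd(c,u,v):
    o,d=ray(c,u,v); w=c['depth'][int(v)-1:int(v)+2,int(u)-1:int(u)+2]; return o+d*np.median(w)
def proj(c,P):
    T=np.linalg.inv(np.array(c['extrinsics'])); r=cv2.Rodrigues(T[:3,:3])[0]
    return cv2.projectPoints(np.array(P,float).reshape(-1,1,3),r,T[:3,3],K(c),np.array(c['dist']))[0][:,0]
E
python3 - <<'E'
from h import *
for n in('scene','top'):
    c=snap(n,n+'0'); print(n,np.round(c['extrinsics'],3).tolist(),c['fx'])
o=status.get_obs(); print({k:np.round(v,3).tolist() for k,v in o.items()})
E
```

```text
scene [[-0.696, 0.582, -0.42, 1.07], [0.718, 0.578, -0.388, 0.484], [0.017, -0.572, -0.82, 1.142], [0.0, 0.0, 0.0, 1.0]] 380.80408150422846
top [[0.016, -0.998, 0.068, 0.446], [-1.0, -0.016, -0.001, 0.005], [0.002, -0.068, -0.998, 1.401], [0.0, 0.0, 0.0, 1.0]] 466.31307259847785
{'time_s': 0.1, 'q': [-1.323, 0.181, 1.608, 0.0, 1.354, -0.206], 'dq': [0.002, -0.002, -0.003, 0.0, -0.002, 0.001], 'joint_efforts': [0.001, -44.588, -35.223, -0.0, 0.004, -0.0], 'eef_pos': [0.252, -0.516, 0.23], 'eef_rot': [-0.001, 0.974, 0.225, -0.0], 'wrist_force': [1.129, 1.256, 0.522], 'torque': [-0.012, -0.034, 0.056], 'grasp_force': 0.0, 'opening': 1.004}
```

View pics/scene0.png

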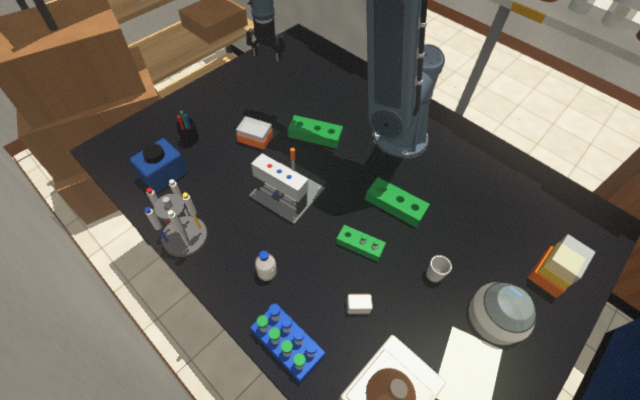

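View pics/top0.png

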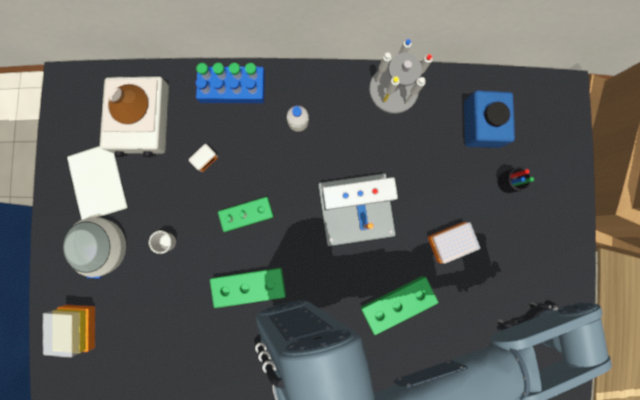

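The pictures show:
- **Block:** row of vials at top (346,195), (360,193), (375,191). The red one is at the right end, and at scene (270,166).
- **Handle:** orange, at top (369,226) and scene (293,156).
- **Rack candidates:** top (245,214), (247,288) and (400,305). The first is the smallest.
- **Red-cap candidates:** the block's (375,191), the carousel's (430,58) and the pen cup's (527,172). The block's is the one I want.

Next, one enlarged crop to check.

```bash
python3 - <<'E'
from h import *
c=load('top0'); f=c['frame']
a=cv2.resize(f[170:250,310:410],None,fx=5,fy=5,interpolation=cv2.INTER_CUBIC)
b=cv2.resize(f[190:240,210:280],None,fx=4,fy=4,interpolation=cv2.INTER_CUBIC)
im=np.zeros((400,790,3),np.uint8); im[:400,:500]=a; im[:200,505:785]=b
cv2.imwrite('pics/crop0.png',im)
h=cv2.cvtColor(f,cv2.COLOR_BGR2HSV)
def cen(m,x0,y0,x1,y1):
    k=np.zeros(m.shape,bool);k[y0:y1,x0:x1]=1; v,u=np.where(m&k); return u.mean(),v.mean(),len(u)
H,S,V=h[...,0].astype(int),h[...,1],h[...,2]
red=((H<8)|(H>172))&(S>120)&(V>80); bl=(abs(H-110)<14)&(S>90)
org=(abs(H-12)<7)&(S>150)&(V>100)
for n,m,box,z in(('red',red,(366,180,385,202),.159),('b1',bl,(340,186,353,204),.159),('b2',bl,(353,186,367,202),.159),('handle',org,(355,215,385,240),.18)):
    u,v,k=cen(m,*box); print(n,u,v,k,atz(c,u,v,z).round(4),atd(c,u,v).round(4))
g=(abs(H-65)<15)&(S>100); k=np.zeros(g.shape,np.uint8);k[190:240,210:280]=g[190:240,210:280]
r=cv2.minAreaRect(np.argwhere(k)[:,::-1].astype(np.float32)); print(r); print([atz(c,*p,.034).round(4) for p in cv2.boxPoints(r)], atz(c,*r[0],.034))
E
```

```text
red 374.5 190.77777777777777 18 [ 0.5675 -0.1623  0.159 ] [ 0.5675 -0.1625  0.1582]
b1 345.1 195.05 20 [ 0.5546 -0.0835  0.159 ] [ 0.5546 -0.0835  0.1588]
b2 359.9 192.95 20 [ 0.5609 -0.1231  0.159 ] [ 0.5608 -0.123   0.16  ]
handle 368.3333333333333 225.33333333333334 9 [ 0.4741 -0.1439  0.18  ] [ 0.4742 -0.1442  0.1776]
((244.9862518310547, 213.95416259765625), (22.892047882080078, 53.063575744628906), 73.3007583618164)
[array([0.5133, 0.2868, 0.034 ]), array([0.5608, 0.1373, 0.034 ]), array([0.4966, 0.1165, 0.034 ]), array([0.4491, 0.2655, 0.034 ])] [0.5049651  0.20131816 0.034     ]
```

View pics/crop0.png

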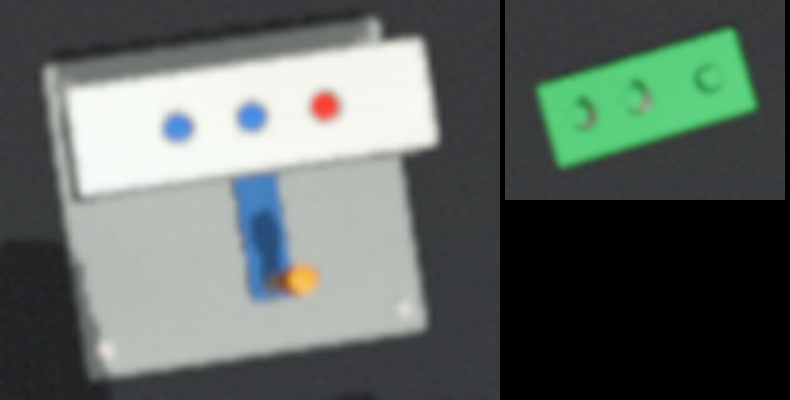

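Red is the right-hand well vial (crop 325,106), which is stand y = -40. The handle top is at crop (302,279). The empty rack hole is the right-hand one at crop (709,78), and the spacing and sizes agree with the description. Now I work out the approach.

```bash
cat >> h.py <<'E'
from scipy.spatial.transform import Rotation as R
def pose():
    o=status.get_obs(); q=o['eef_rot']; return np.array(o['eef_pos']),R.from_quat([q[1],q[2],q[3],q[0]])
def togo(P,ydir):
    p,r=pose(); z=np.array([0,0,-1.]); y=np.array([*ydir,0.]); y/=np.linalg.norm(y)
    if y@r.as_matrix()[:,1]<0:y=-y
    t=R.from_matrix(np.array([np.cross(y,z),y,z]).T)
    print('shift cm',(r.inv().apply(np.array(P)-p)*100).round(2),'turn',np.degrees((r.inv()*t).as_rotvec()).round(2))
E
python3 - <<'E'
from h import *
c=load('top0'); print(atz(c,261,209.5,.034)); s=np.array([-.0129,.0788]);
togo((.473,-.144,.23),s); 
E
```

```text
[0.51887335 0.15435111 0.034     ]
shift cm [ 36.19 -23.77   0.1 ] turn [-9.00e-02 -1.00e-02  1.67e+01]
```

```bash
python3 -m handwheel '[[[1,36.2,-23.8,0.1,0,0,16.7],[1,36.2,-23.8,0.1,0,0,16.7],[1,36.2,-23.8,0.1,0,0,16.7],[1,36.2,-23.8,0.1,0,0,16.7],[1,36.2,-23.8,0.1,0,0,16.7],[1,36.2,-23.8,0.1,0,0,16.7],[1,36.2,-23.8,0.1,0,0,16.7],[1,36.2,-23.8,0.1,0,0,16.7],[1,36.2,-23.8,0.1,0,0,16.7],[1,36.2,-23.8,0.1,0,0,16.7]]]'
python3 - <<'E'
from h import *
togo((.473,-.144,.141),[-.0129,.0788])
c=snap('scene','s1'); cv2.imwrite('pics/s1c.png',cv2.resize(c['frame'][70:230,200:400],None,fx=3,fy=3))
E
```

```text
time_s: 1.35
eef_pos: [0.4725, -0.1454, 0.2301]
eef_rot: [0.0, 0.997, 0.08, -0.0]
wrist_force: [-0.1, -1.5, 0.3]
opening: 1.001
grasp_force: 0.0
shift cm [ 0.07 -0.13  8.91] turn [ 0.    0.03 -0.11]
```

View pics/s1c.png

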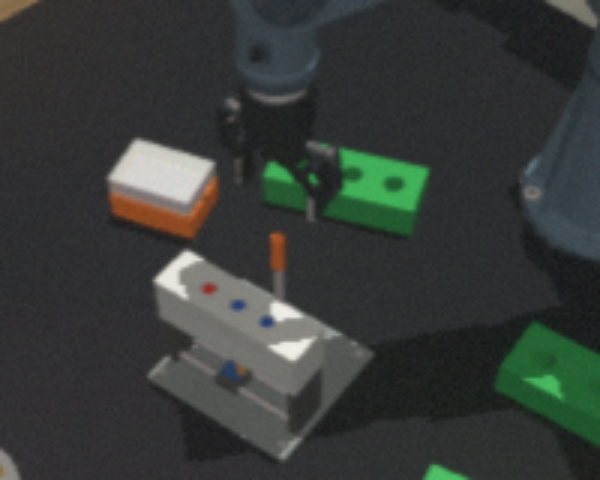

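The open fingers, with tips near crop (240,178) and (311,212), straddle the handle at (278,250). I'll go down and close.

```bash
python3 -m handwheel '[[[1,0.1,-0.1,4.5,0,0,0],[1,0.1,-0.1,8.9,0,0,0],[1,0.1,-0.1,8.9,0,0,0],[-1,0.1,-0.1,8.9,0,0,0],[-1,0.1,-0.1,8.9,0,0,0],[-1,0.1,-0.1,8.9,0,0,0],[-1,0.1,-0.1,8.9,0,0,0],[-1,0.1,-0.1,8.9,0,0,0],[-1,0.1,-0.1,8.9,0,0,0],[-1,0.1,-0.1,8.9,0,0,0]]]'
```

```text
time_s: 2.65
eef_pos: [0.4744, -0.1434, 0.1423]
eef_rot: [0.001, 0.997, 0.081, 0.0]
wrist_force: [-2.3, 0.0, 7.0]
opening: 0.171
grasp_force: 58.3
```

```bash
python3 -m handwheel '[[[-1,0,0,-0.3,0,0,0],[-1,0,0.8,-0.3,0,0,0],[-1,0,1.6,-0.3,0,0,0],[-1,0,2.2,-0.3,0,0,0],[-1,0,2.2,-0.3,0,0,0],[-1,0,2.2,-0.3,0,0,0],[-1,0,2.2,-0.3,0,0,0]]]'
```

```text
time_s: 3.52
eef_pos: [0.4776, -0.1648, 0.1444]
eef_rot: [0.0, 0.997, 0.081, 0.0]
wrist_force: [4.2, -0.6, -1.5]
opening: 0.175
grasp_force: 58.5
```

```bash
python3 -m handwheel '[[[-1,0,0,-0.3,0,0,0],[-1,0,0,-0.6,0,0,0],[-1,0,0,-0.7,0,0,0],[-1,0,0,-0.8,0,0,0],[-1,0,0,-0.9,0,0,0],[-1,0,0,-0.9,0,0,0],[-1,0,0,-0.9,0,0,0]]]'
```

```text
time_s: 4.4
eef_pos: [0.4775, -0.1646, 0.1529]
eef_rot: [-0.0, 0.997, 0.081, 0.0]
wrist_force: [5.7, -0.8, -5.7]
opening: 0.17
grasp_force: 58.5
```

```bash
python3 -m handwheel '[[[-1,0,0,0.4,0,0,0],[-1,0,0.25,0.4,0,0,0],[-1,0,0.25,0.2,0,0,0],[-1,0,0.25,0,0,0,0],[-1,0,0.25,0,0,0,0]]]'
python3 -m handwheel '[[[-1,0,0,0.4,0,0,0],[-1,0,0.25,0.4,0,0,0],[-1,0,0.25,0.2,0,0,0],[-1,0,0.25,0,0,0,0],[-1,0,0.25,0,0,0,0]]]'
python3 -m handwheel '[[[-1,0,0,0.4,0,0,0],[-1,0,0.25,0.4,0,0,0],[-1,0,0.25,0.2,0,0,0],[-1,0,0.25,0,0,0,0],[-1,0,0.25,0,0,0,0]]]'
```

```text
time_s: 5.03
eef_pos: [0.4779, -0.1671, 0.1531]
eef_rot: [-0.0, 0.997, 0.081, -0.0]
wrist_force: [5.2, 1.7, -6.4]
opening: 0.172
grasp_force: 58.6
time_s: 5.65
eef_pos: [0.4783, -0.1698, 0.1531]
eef_rot: [0.0, 0.997, 0.081, 0.0]
wrist_force: [5.8, 0.6, -6.4]
opening: 0.167
grasp_force: 58.6
time_s: 6.28
eef_pos: [0.4787, -0.1723, 0.1532]
eef_rot: [0.0, 0.997, 0.081, 0.0]
wrist_force: [5.9, 0.5, -5.9]
opening: 0.17
grasp_force: 58.5
```

```bash
for i in 1; do python3 -m handwheel '[[[-1,0,0,0.4,0,0,0],[-1,0,0.25,0.4,0,0,0],[-1,0,0.25,0.2,0,0,0],[-1,0,0.25,0,0,0,0],[-1,0,0.25,0,0,0,0]]]'
python3 -m handwheel '[[[-1,0,0,0.4,0,0,0],[-1,0,0.25,0.4,0,0,0],[-1,0,0.25,0.2,0,0,0],[-1,0,0.25,0,0,0,0],[-1,0,0.25,0,0,0,0]]]'
python3 -m handwheel '[[[-1,0,0,0.4,0,0,0],[-1,0,0.25,0.4,0,0,0],[-1,0,0.25,0.2,0,0,0],[-1,0,0.25,0,0,0,0],[-1,0,0.25,0,0,0,0]]]'; done | grep -E 'pos|wrist'
```

```text
eef_pos: [0.4792, -0.1747, 0.1532]
wrist_force: [5.4, 0.5, -6.9]
eef_pos: [0.4796, -0.1772, 0.1531]
wrist_force: [5.5, -0.1, -6.9]
eef_pos: [0.48, -0.1796, 0.1532]
wrist_force: [5.5, 0.8, -6.1]
```

```bash
(python3 -m handwheel '[[[-1,0,0,0.4,0,0,0],[-1,0,0.25,0.4,0,0,0],[-1,0,0.25,0.2,0,0,0],[-1,0,0.25,0,0,0,0],[-1,0,0.25,0,0,0,0]]]'
python3 -m handwheel '[[[-1,0,0,0.4,0,0,0],[-1,0,0.25,0.4,0,0,0],[-1,0,0.25,0.2,0,0,0],[-1,0,0.25,0,0,0,0],[-1,0,0.25,0,0,0,0]]]'
python3 -m handwheel '[[[-1,0,0,0.4,0,0,0],[-1,0,0.25,0.4,0,0,0],[-1,0,0.25,0.2,0,0,0],[-1,0,0.25,0,0,0,0],[-1,0,0.25,0,0,0,0]]]') | grep -E 'pos|wrist'
```

```text
eef_pos: [0.4804, -0.1821, 0.1532]
wrist_force: [5.4, 0.6, -5.2]
eef_pos: [0.4808, -0.1847, 0.1537]
wrist_force: [3.1, 0.9, -2.0]
eef_pos: [0.4812, -0.1871, 0.1536]
wrist_force: [3.0, 1.1, -1.8]
```

```bash
python3 -m handwheel '[[[-1,0,-0.06,0,0,0,0],[-1,0,-0.12,0,0,0,0],[-1,0,-0.12,-0.2,0,0,0],[-1,0,-0.12,-0.4,0,0,0],[-1,0,-0.12,-0.4,0,0,0]]]'
```

```text
time_s: 10.65
eef_pos: [0.4809, -0.1858, 0.1575]
eef_rot: [0.0, 0.997, 0.081, 0.0]
wrist_force: [2.3, 0.3, -1.3]
opening: 0.171
grasp_force: 59.1
```

```bash
python3 -m handwheel '[[[-1,0,0,-0.2,0,0,0],[-1,0,0,-0.4,0,0,0],[-1,0,0,-0.6,0,0,0],[-1,0,0,-0.8,0,0,0],[-1,0,0,-1.0,0,0,0],[-1,0,0,-1.2,0,0,0],[-1,0,0,-1.4,0,0,0],[-1,0,0,-1.6,0,0,0],[-1,0,0,-1.8,0,0,0],[-1,0,0,-2.0,0,0,0]]]'
python3 -m handwheel '[[[-1,0,0,-0.2,0,0,0],[-1,0,0,-0.4,0,0,0],[-1,0,0,-0.6,0,0,0],[-1,0,0,-0.8,0,0,0],[-1,0,0,-1.0,0,0,0],[-1,0,0,-1.2,0,0,0],[-1,0,0,-1.4,0,0,0],[-1,0,0,-1.6,0,0,0],[-1,0,0,-1.8,0,0,0],[-1,0,0,-1.8,0,0,0]]]'
```

```text
time_s: 11.9
eef_pos: [0.4807, -0.1852, 0.1763]
eef_rot: [-0.001, 0.997, 0.081, -0.0]
wrist_force: [7.1, 1.1, -8.8]
opening: 0.173
grasp_force: 58.5
time_s: 13.15
eef_pos: [0.4808, -0.1856, 0.1955]
eef_rot: [-0.0, 0.997, 0.081, -0.0]
wrist_force: [2.9, 0.6, -1.8]
opening: 0.171
grasp_force: 59.3
```

```bash
python3 -m handwheel '[[[-1,0,0,-0.2,0,0,0],[-1,0,0,-0.4,0,0,0],[-1,0,0,-0.4,0,0,0],[-1,0,0,-0.4,0,0,0]]]'
python3 - <<'E'
from h import *
c=snap('scene','s2'); cv2.imwrite('pics/s2c.png',cv2.resize(c['frame'][110:230,210:350],None,fx=4,fy=4))
E
```

```text
time_s: 13.65
eef_pos: [0.4809, -0.1858, 0.1994]
eef_rot: [0.0, 0.997, 0.081, -0.0]
wrist_force: [3.0, 0.3, -1.2]
opening: 0.172
grasp_force: 59.3
```

View pics/s2c.png

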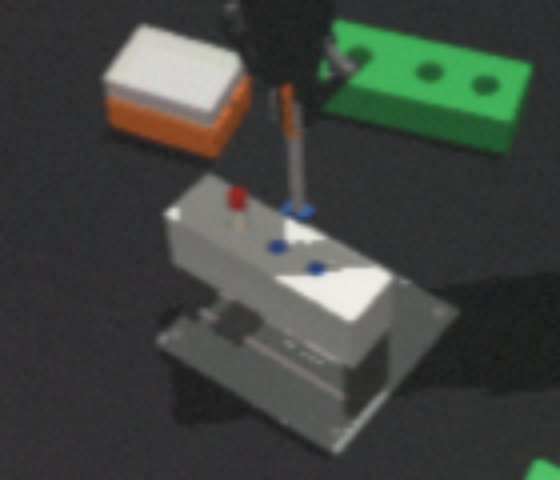

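The red vial stands proud, with its cap at crop (237,197). Next I lower the rod and release the handle.

```bash
python3 -m handwheel '[[[-1,0,0,0.6,0,0,0],[-1,0,0,1.2,0,0,0],[-1,0,0,1.8,0,0,0],[-1,0,0,2.4,0,0,0],[-1,0,0,3.0,0,0,0],[-1,0,0,3.6,0,0,0],[-1,0,0,4.2,0,0,0],[-1,0,0,4.8,0,0,0],[-1,0,0,5.3,0,0,0],[-1,0,0,5.6,0,0,0]]]'
python3 -m handwheel '[[[-1,0,0,0.0,0,0,0],[-1,0,0,0,0,0,0],[1,0,0,0,0,0,0],[1,0,0,0,0,0,0],[1,0,0,0,0,0,0],[1,0,0,0,0,0,0],[1,0,0,0,0,0,0],[1,0,0,0,0,0,0],[1,0,0,0,0,0,0]]]'
```

```text
time_s: 14.95
eef_pos: [0.481, -0.1857, 0.143]
eef_rot: [-0.0, 0.997, 0.081, 0.0]
wrist_force: [3.0, 0.6, -0.9]
opening: 0.17
grasp_force: 59.3
time_s: 16.08
eef_pos: [0.4809, -0.1858, 0.1433]
eef_rot: [0.0, 0.997, 0.081, -0.0]
wrist_force: [-0.1, 0.4, 0.2]
opening: 0.997
grasp_force: 0.0
```

```bash
python3 -m handwheel '[[[1,0,0,-4,0,0,0],[1,0,0,-10,0,0,0],[1,-4,0,-12,0,0,0],[1,-10,0,-12,0,0,0],[1,-10,0,-12,0,0,0],[1,-10,0,-12,0,0,0]]]'
python3 - <<'E'
from h import *
c=snap('top','t2'); f=c['frame']
a=cv2.resize(f[160:260,310:410],None,fx=5,fy=5,interpolation=cv2.INTER_CUBIC)
b=cv2.resize(f[195:235,240:280],None,fx=7,fy=7,interpolation=cv2.INTER_CUBIC)
im=np.zeros((500,790,3),np.uint8); im[:,:500]=a; im[:280,505:785]=b
cv2.imwrite('pics/t2c.png',im)
h=cv2.cvtColor(f,cv2.COLOR_BGR2HSV);H,S,V=h[...,0].astype(int),h[...,1],h[...,2]
m=((H<8)|(H>172))&(S>120)&(V>60);k=np.zeros(m.shape,bool);k[170:205,355:400]=1
v,u=np.where(m&k); 
if len(u): print(len(u),u.mean(),v.mean(),u.min(),u.max(),v.min(),v.max(),atz(c,u.mean(),v.mean(),.186))
E
```

```text
time_s: 16.82
eef_pos: [0.3826, -0.2022, 0.2637]
eef_rot: [0.0, 0.997, 0.081, 0.001]
wrist_force: [0.1, -0.3, 0.7]
opening: 1.0
grasp_force: 0.0
21 375.23809523809524 190.04761904761904 373 378 188 192 [ 0.56677896 -0.16064973  0.186     ]
```

View pics/t2c.png

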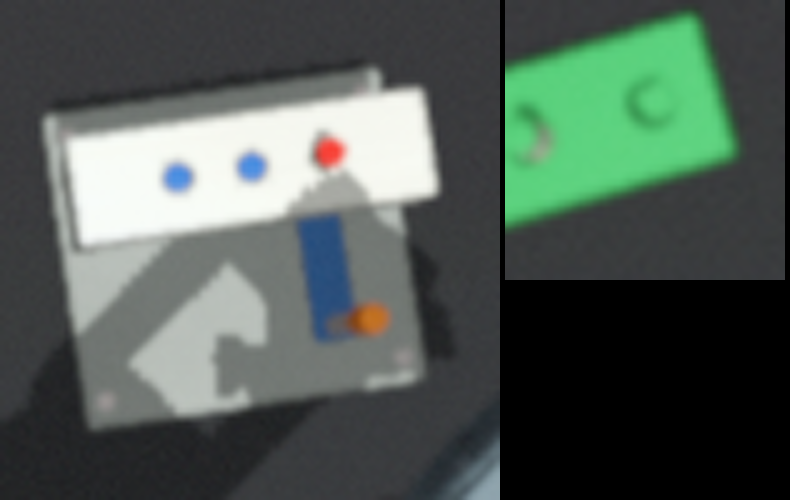

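The vial stands on its catches (crop 329,152) with the handle down. The empty hole is at crop (655,103), about px (261,209.3). Next, a move above the vial.

```bash
python3 - <<'E'
from h import *
togo((.567,-.1615,.260),[-.0129,.0788])
E
```

```text
shift cm [18.82 -1.03  0.37] turn [ 0.03 -0.04  0.  ]
```

```bash
python3 -m handwheel '[[[1,6,-0.4,0.3,0,0,0],[1,12,-0.8,0.3,0,0,0],[1,18.8,-1.0,0.3,0,0,0],[1,18.8,-1.0,0.3,0,0,0],[1,18.8,-1.0,0.3,0,0,0],[1,18.8,-1.0,0.3,0,0,0],[1,18.8,-1.0,0.3,0,0,0]]]'
python3 - <<'E'
from h import *
togo((.567,-.1615,.165),[-.0129,.0788])
E
```

```text
time_s: 17.75
eef_pos: [0.5655, -0.1621, 0.261]
eef_rot: [0.0, 0.997, 0.081, 0.0]
wrist_force: [-0.5, -0.3, 0.4]
opening: 0.997
grasp_force: 0.0
shift cm [ 0.15 -0.04  9.6 ] turn [ 0.03 -0.04 -0.05]
```

```bash
python3 -m handwheel '[[[1,0.15,0,5,0,0,0],[1,0.15,0,8,0,0,0],[1,0.15,0,9.6,0,0,0],[1,0.15,0,9.6,0,0,0],[-1,0.15,0,9.6,0,0,0],[-1,0.15,0,9.6,0,0,0],[-1,0.15,0,9.6,0,0,0],[-1,0.15,0,9.6,0,0,0],[-1,0.15,0,9.6,0,0,0],[-1,0.15,0,9.6,0,0,0]]]'
```

```text
time_s: 19.0
eef_pos: [0.568, -0.1615, 0.1649]
eef_rot: [0.0, 0.997, 0.081, 0.0]
wrist_force: [0.4, 0.7, 5.0]
opening: 0.161
grasp_force: 58.5
```

```bash
python3 -m handwheel '[[[-1,0,0,-1,0,0,0],[-1,0,0,-3,0,0,0],[-1,0,0,-5.5,0,0,0],[-1,0,0,-8,0,0,0],[-1,0,0,-8,0,0,0]]]'
python3 - <<'E'
from h import *
c=snap('scene','s3'); cv2.imwrite('pics/s3c.png',cv2.resize(c['frame'][90:210,200:340],None,fx=4,fy=4))
togo((.519,.155,.245),[-.303,.953])
E
```

```text
time_s: 19.62
eef_pos: [0.5687, -0.1621, 0.2467]
eef_rot: [0.001, 0.997, 0.081, 0.002]
wrist_force: [0.6, -0.6, 0.2]
opening: 0.162
grasp_force: 58.6
shift cm [  0.29 -32.04  -0.05] turn [ 0.06 -0.06 -8.34]
```

View pics/s3c.png

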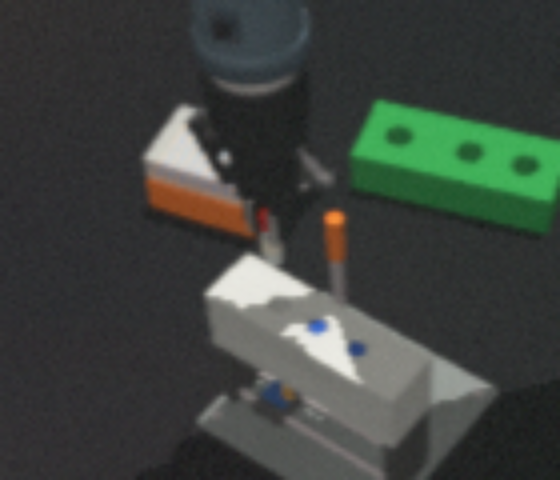

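The vial hangs upright in the gripper at crop (268,235). Now over to the rack hole.

```bash
python3 -m handwheel '[[[-1,0,-5,0,0,0,-2],[-1,0.1,-11,0,0,0,-4],[-1,0.2,-17,0,0,0,-6],[-1,0.3,-23,0,0,0,-8],[-1,0.3,-29,0,0,0,-8.3],[-1,0.3,-32,0,0,0,-8.3],[-1,0.3,-32,0,0,0,-8.3],[-1,0.3,-32,0,0,0,-8.3]]]'
python3 - <<'E'
from h import *
togo((.519,.155,.11),[-.303,.953])
E
```

```text
time_s: 20.68
eef_pos: [0.5184, 0.1543, 0.2432]
eef_rot: [0.0, 0.988, 0.153, -0.001]
wrist_force: [-0.2, 0.1, -0.9]
opening: 0.162
grasp_force: 58.7
shift cm [ 0.1  -0.05 13.32] turn [ 0.    0.11 -0.03]
```

```bash
python3 -m handwheel '[[[-1,0.1,0,5,0,0,0],[-1,0.1,0,10,0,0,0],[-1,0.1,0,14,0,0,0],[-1,0.1,0,16.8,0,0,0],[-1,0.1,0,16.8,0,0,0],[-1,0.1,0,16.8,0,0,0]]]'
python3 - <<'E'
from h import *
c=snap('scene','s4'); a=cv2.resize(c['frame'][190:270,320:400],None,fx=7,fy=7,interpolation=cv2.INTER_CUBIC)
cv2.imwrite('pics/s4c.png',a)
p,_=pose(); print(p)
for P in ((.519,.155,.034),(p[0],p[1],.044),(p[0],p[1],.088)): print(P,((proj(c,P)[0]-[320,190]+.5)*7).round())
E
```

```text
time_s: 21.42
eef_pos: [0.5208, 0.1544, 0.0773]
eef_rot: [0.0, 0.988, 0.152, 0.001]
wrist_force: [-0.3, -0.9, 0.4]
opening: 0.162
grasp_force: 58.7
[0.52121457 0.15461042 0.07780843]
(0.519, 0.155, 0.034) [196. 307.]
(np.float64(0.5212145737295462), np.float64(0.15461041607424186), 0.044) [194. 299.]
(np.float64(0.5212145737295462), np.float64(0.15461041607424186), 0.088) [204. 251.]
```

View pics/s4c.png

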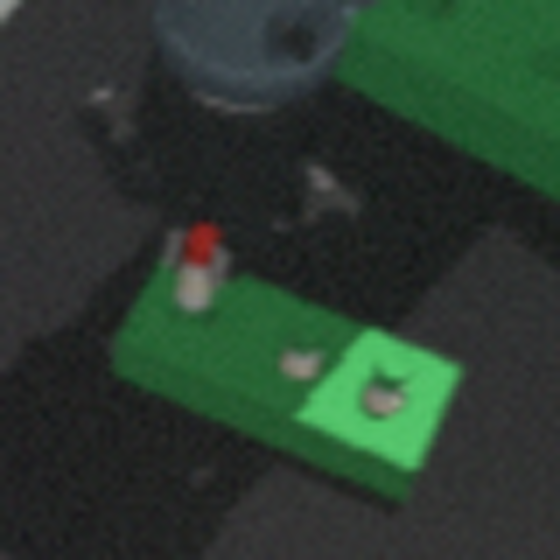

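The vial bottom at crop (194,297) is right over the hole position, which projects to (196,307) at mouth height. One check of the hole from the first scene picture, by darkness.

```bash
python3 - <<'E'
from h import *
for t in('scene0','top0'):
    c=load(t); u0,v0=proj(c,(.519,.155,.034))[0]; print(t,u0,v0)
    x,y=int(round(u0)),int(round(v0)); g=c['frame'][y-6:y+7,x-6:x+7,1].astype(float); 
    b=np.median(g); w=np.clip(b-12-g,0,None); vv,uu=np.mgrid[y-6:y+7,x-6:x+7]; yy=(np.hypot(uu-u0,vv-v0)<6); w=w*yy
    u,v=(w*uu).sum()/w.sum(),(w*vv).sum()/w.sum(); print(u,v,atz(c,u,v,.034)); print(g[2:-2,2:-2].astype(int))
p,_=pose();print(p)
E
```

```text
scene0 347.4929592519728 233.32462995768063
347.47907725321886 234.1904506437768 [0.52152949 0.15712432 0.034     ]
[[191 191 191 189 191 190 191 191 190]
 [193 189 195 190 189 191 192 190 192]
 [191 193 188 186 177 180 187 189 191]
 [191 189 172 141 122 126 152 177 190]
 [189 168 131  99  94  91 109 143 179]
 [188 160 115  92  88  86  87 114 164]
 [188 165 126  96  94  89  91 119 167]
 [188 185 159 124 114 105 115 152 181]
 [191 191 189 186 185 167 171 186 191]]
top0 260.78102916626807 209.45332152161743
258.9585062240664 209.9792531120332 [0.51736228 0.16033888 0.034     ]
[[208 206 202 198 200 205 208 209 210]
 [204 196 188 182 190 199 205 208 210]
 [194 177 177 185 198 203 203 206 209]
 [182 172 191 203 207 207 204 204 208]
 [174 170 195 207 210 209 205 203 207]
 [177 159 182 201 207 205 200 202 207]
 [187 159 162 182 192 192 188 200 208]
 [202 183 168 168 173 180 191 203 209]
 [209 204 194 187 189 196 203 208 210]]
[0.52121457 0.15461042 0.07780843]
```

```bash
python3 -m handwheel '[[[-1,0,-0.1,0.4,0,0,0],[-1,0,-0.1,0.8,0,0,0],[-1,0,-0.1,1.2,0,0,0],[-1,0,-0.1,1.5,0,0,0],[-1,0,-0.1,1.7,0,0,0],[-1,0,-0.1,1.7,0,0,0]]]'
```

```text
time_s: 22.22
eef_pos: [0.5194, 0.1561, 0.0591]
eef_rot: [-0.0, 0.988, 0.153, -0.0]
wrist_force: [0.3, 0.1, 0.0]
opening: 0.16
grasp_force: 58.7
```

Bottom at about 27 mm with no force, so it's in the hole. Continuing down.

```bash
python3 -m handwheel '[[[-1,0,0,0.4,0,0,0],[-1,0,0,0.8,0,0,0],[-1,0,0,1.1,0,0,0],[-1,0,0,1.3,0,0,0],[-1,0,0,1.5,0,0,0],[-1,0,0,1.5,0,0,0]]]'
```

```text
time_s: 22.98
eef_pos: [0.5194, 0.1561, 0.0441]
eef_rot: [-0.0, 0.988, 0.153, -0.0]
wrist_force: [0.2, -0.7, 0.4]
opening: 0.161
grasp_force: 58.7
```

```bash
python3 -m handwheel '[[[-1,0,0,0.1,0,0,0],[-0.2,0,0,0.1,0,0,0],[-0.2,0,0,0.1,0,0,0],[-0.2,0,0,0.1,0,0,0],[-0.2,0,0,0.1,0,0,0],[-0.2,0,0,-3,0,0,0],[-0.2,0,0,-8,0,0,0],[-0.2,0,0,-14,0,0,0],[-0.2,-6,0,-14,0,0,0],[-0.2,-12,0,-14,0,0,0]]]'
python3 - <<'E'
from h import *
c=snap('scene','s5'); d=snap('top','t5')
a=cv2.resize(c['frame'][200:270,320:390],None,fx=5,fy=5,interpolation=cv2.INTER_CUBIC)
b=cv2.resize(d['frame'][190:240,210:280],None,fx=5,fy=5,interpolation=cv2.INTER_CUBIC)
e=cv2.resize(c['frame'][120:220,240:340],(350,250))
im=np.zeros((600,710,3),np.uint8); im[:350,:350]=a; im[:250,355:705]=b; im[350:600,:350]=e
cv2.imwrite('pics/fin.png',im)
for n,i,box in(('s',c,(335,215,365,245)),('t',d,(245,195,275,225))):
    h=cv2.cvtColor(i['frame'],cv2.COLOR_BGR2HSV);H,S,V=h[...,0].astype(int),h[...,1],h[...,2]
    m=((H<8)|(H>172))&(S>120)&(V>60);k=np.zeros(m.shape,bool);k[box[1]:box[3],box[0]:box[2]]=1
    v,u=np.where(m&k)
    if len(u): print(n,len(u),u.mean(),v.mean(),atz(i,u.mean(),v.mean(),.064 if n=='t' else .058),atd(i,u.mean(),v.mean()))
E
```

```text
time_s: 24.22
eef_pos: [0.4046, 0.1194, 0.1852]
eef_rot: [0.0, 0.988, 0.153, 0.001]
wrist_force: [0.0, -0.1, 1.5]
opening: 0.404
grasp_force: 0.0
s 15 348.06666666666666 230.33333333333334 [0.52110808 0.15613579 0.058     ] [0.52394833 0.15783494 0.06361268]
t 16 260.125 209.3125 [0.51778119 0.15360326 0.064     ] [0.51781115 0.15366578 0.06343858]
```

View pics/fin.png

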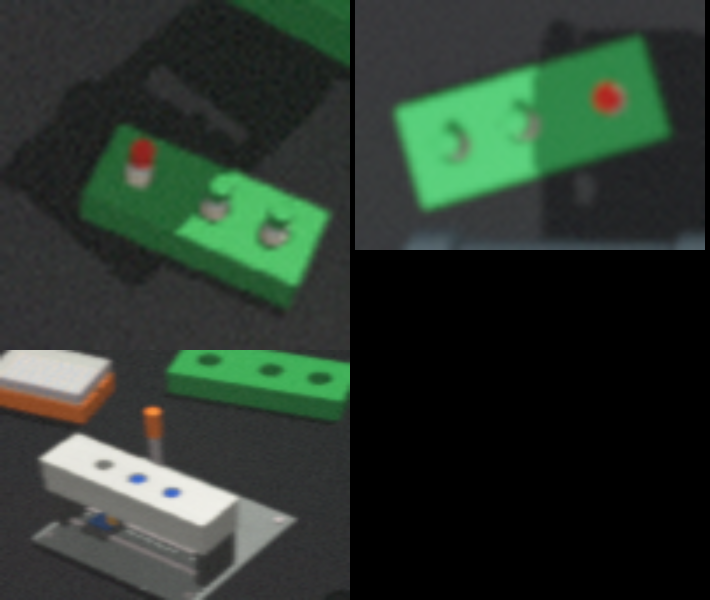

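The red vial stands in the end hole (crop 140,160 / 608,98) with its top at 63.5 mm, so it is fully home. The green vials are undisturbed, the rod is down and the gripper is clear. Handing in.

```bash
python3 -c "
from bench import ctrl
print(ctrl.hand_in())"
```

```text
the job is handed in; nothing more can be done
None
```

The job is handed in: the red-capped vial stands fully home in the empty hole of the green rack, the rod is down and the gripper is clear; no verdict was returned.

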